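# Pry open the dispenser cover and put the pry tool back on its rest

## Robot

A 6-joint arm with a two-finger parallel gripper is mounted at the origin on the work surface. World frame = base frame: x ahead of the robot, y to its left, z up, the work surface at z = 0. Lengths are in m, angles in rad, forces in N, time in s.
With the tool pointing down it reaches from about 0.35 to 1 m from the base axis. Payload 7.1 kg.
Tool frame: the origin (TCP) lies midway between the tips of the shut fingers; the grasp point (between the pads) lies 19 mm behind it (tcp_to_grasp is the distance from the TCP to the grasp point, in m); y points along the fingers, x is the direction in which the jaws open and shut, and the axes are right-handed (so a half turn about y gives the same grasp; the last joint's range is limited). The gripper opens to 85 mm and grips with 20 to 120 N. Pads are 22 mm wide; open, the fingers measure 114 mm over their backs; the gripper's body (76 mm by 85 mm) begins 54 mm behind the grasp point. The pads swing forward as they close: fully open they stand 13 mm farther back than shut.
Start: joints at [-1.153, 0.423, 1.63, -0, 1.089, -0.019], TCP at [0.264, -0.566, 0.208] pointing down, gripper open.
Joint ranges: [-3, 3], [-0.9, 2.11], [0.09, 2.58], [-1.31, 4.45], [0.11, 2.69], [-2.54, 2.54]. Speed limits (rad/s): [2.39, 2.39, 3.01, 3.14, 3.14, 3.14].

## Interface

Orientations are given as a unit quaternion [x, y, z, w].
In Python, from rig import reach, movel, move_j, gripper_open, clamp, dwell, inverse_kinematics, capture, IKError, close_job, look_for, cut_out, read_clock, read_qpos, read_joint_vel, read_joint_torque, read_eef_pos, read_tcp_rot, read_force, read_torque, read_width, tcp_to_grasp gives the robot as it stands. The module is installed in compiled form; this text tells all that it offers. Calls block until the motion is done:
- reach(position, orientation): joint-space move of the TCP to a pose.
- movel(position, frame=None, v=0.15, stop_force=None): straight line of the TCP; frame=None keeps the orientation; v is the mean speed in m/s. With stop_force (N) it stops when the force on the tool has changed by that much, and returns True; else False.
- move_j(angles): joint-space move.
- gripper_open() and clamp(strength=None): open the fingers fully, or close them until they stop; strength is the grip in N (None keeps the last).
- dwell(seconds).
- inverse_kinematics(position, orientation): joint angles nearest the present ones, or None.
- capture(name): name is "scene" or "top" or "wrist"; returns a dict with "pixels" (420x560x3 uint8, red, green, blue), "depth" (420x560 float32, m along the optical axis (not along the pixel's ray), 0 where there is no reading), "fx", "fy", "cx", "cy" (pixels), "view" (4x4, takes a point from world to camera coordinates); the wrist camera has in their place "hand_eye" (4x4, takes a point from camera to tool coordinates, whose origin is the TCP and whose axes are the tool frame's). Camera axes: x right, y down, z forward; pixel columns grow to the right and rows downward; lengths in m; the calibration is good to about 2 mm. A picture is of the moment at which its call begins: read the wrist's pose just before it.
A pose or a line that the arm cannot do raises IKError and nothing moves.
- close_job(): hands the job in, once; it reports no verdict.
Trained networks look in the newest picture that a camera, given by its name, has taken for a name from the list of things; names that differ only in an ending like _2 or _b are one class to them, and where a whole thing is asked for, a point or a joint stands for the part that bears it (a point fixed in the world has none). Each returns a list of dicts, best first, with "confidence" (0 to 1); they miss things now and then, are a little off and sometimes report something else, mostly with a low value. They report only what shows in the picture. A call takes as long as a camera call. They do not tell look-alikes from the thing itself.
- look_for(camera, query): "bbox" ([centre column, centre row, width, height] in pixels, round what is visible of it).
- cut_out(camera, query): "region" (420x560 bool, what is visible of it) and "bbox" ([centre column, centre row, width, height] in pixels, round what is visible of it).
Readings, each from a call of its own:
- read_clock(): time.
- read_qpos(): joint angles.
- read_joint_vel(): joint speeds.
- read_joint_torque(): joint torques, N m.
- read_eef_pos(): TCP position.
- read_tcp_rot(): TCP orientation.
- read_force(): force on the tool from outside, world axes, zero at the start.
- read_torque(): the same for the moment, N m.
- read_width(): finger opening in m.
Only numpy, scipy, OpenCV 4.12 (cv2) and the standard library are available. Lean on these libraries where they do the work, as an engineer would, in place of code of your own. Each camera call takes 0.05 s, during which the arm holds its last target. There are 200 camera calls.

## Task

Open the hinged white cover of the detergent dispenser housing with the pry tool: slide its blade along the sloped ledge at least 2 cm in under the cover's front edge, lever the cover up with the blade and swing it right back on its stiff hinge until it is fully open. Then lay the tool in the two forks of its sloped rest, blade at the high end, and leave it there. Only the tool may touch the cover, never the gripper, and leave the other parts on the bench where they are.

Things in the scene. Friction and masses are not known exactly. Their poses are not given: they have to be found in the camera images.
- pry: Pry tool, about 90 g, flat on the bench at the start. Black box handle 90 x 20 wide x 24 high; origin at the centre of the handle's underside, x towards the blade, z up: handle x -45..45, z 0..24. Steel shank 10 wide x 8 high, x 45..75, then a flat steel blade 20 wide x 3 thick to x = 130, both centred at z = 12. Balance point near x = 20.
- pry_tip (a point): Middle of the blade's end edge: 130 mm ahead of the tool's origin, 12 mm above the handle's underside; axes as the tool's.
- housing: Grey plastic dispenser housing 146 wide, fixed on a sloped aluminium jig. Origin on the bench straight below the middle of the closed cover's front edge; x is horizontal from that edge towards the hinge, z up. Its top face with the closed cover climbs at 35 degrees towards +x. In front of it is free space; its 10 high base plate reaches no further forward than the ledge.
- cover (a joint): Opening angle of the cover, rad: 0 closed, growing as the front edge swings up and back, stop at 2.0 (115 degrees, fully open). The cover is a white plastic plate 110 from front edge to hinge x 132 wide x 6 thick, 0.1 kg, no handle. It needs about 2 N at the front edge; the hinge is stiff, so it stays where it is left.
- cover_edge (a point): Middle of the cover's front edge, on the underside; when closed 160 mm above the bench, over the housing's origin. Moves with the cover; axes: x from the front edge to the hinge (up the slope when closed), y along the edge, z out of the cover's top.
- cover_hinge (a point): Middle of the hinge line, at the cover's underside, 110 mm up the slope from the closed front edge (90 mm on in the housing's x, 223 mm above the bench); the hinge runs along the housing's y.
- slot (a point): Middle of the slot's floor, under the closed cover's front edge. The slot under that edge is 134 wide and 8 high; its floor is a flat ledge parallel to the closed cover, 8 below its underside, from 15 in front of the edge (down-slope) to 30 behind it; further in is the hollow, 50 deep. Axes as the housing's.
- rest: Fixed tool rest: base plate 150 x 70 x 10, two aluminium forks on posts. Origin on the bench; x horizontal from the low rear to the high front fork. In it the tool climbs at 20 degrees to +x, blade at the high end. Forks are 8 thick with 12 high prongs: rear (gap 28) takes the handle at tool x = -32, front (gap 20) the shank at tool x = 60; 84 between them is free for fingers.
- rest_seat (a point): Where the tool's origin (centre of the handle's underside) lies when the tool is in the rest: 75 mm straight above the rest's origin; axes as the rest's.
- screw_tray: Bystander: open steel tray 100 x 140 x 35; origin under its centre.
- pulley: Bystander: aluminium pulley, 64 across, 30 high; origin under its centre.
- flap: Bystander: grey dosing flap 60 x 55 x 12 with a round knob on top, 22 high in all; origin under its centre.
Not all that is in view belongs to the job. Of the things that look like the pry, take the one that is farthest to the robot's left at the start.

How it is judged:
On the way, in this order (a step that is already met when the one before it is completed fails the run):
1. the blade is at least 18 mm in under the closed cover's front edge, in the slot (x of pry_tip in the frame of cover_edge between 0.018 and 0.09 m and z of pry_tip in the frame of cover_edge between -0.012 and 0.001 m and y of pry_tip in the frame of cover_edge between -0.066 and 0.066 m and value of joint cover below 0.15 rad), for 0.1 s.
2. the blade levers the cover up past 0.3 rad (value of joint cover above 0.3 rad and contact force between pry and cover above 0.1 N).
3. the cover is swung open past 1.75 rad (value of joint cover above 1.75 rad), for 0.1 s.
At the end, for the whole second after the job is handed in: The cover stands open past 1.75 rad (100 degrees) and still; the pry tool lies still in both forks of the rest, blade at the high end, its origin within 16 mm of the rest's seat point and sloping 13 to 27 degrees (value of joint cover above 1.75 rad and distance between pry and rest_seat below 0.016 m and x of pry_tip in the frame of rest above 0.095 m and angle between pry's own z axis and vertical between 0.22 and 0.48 rad and contact force between pry and rest above 0.2 N and linear speed of pry below 0.02 m/s and velocity of joint cover below 0.05 rad/s); the robot touches nothing.
It fails at once if the gripper or arm touches the cover (contact force between any of the fingers, the arm and cover above 1 N).
It fails at once if the screw_tray is moved by more than 20 mm (distance of screw_tray from where it was at the start of the episode above 0.02 m).
It fails at once if the pulley is moved by more than 20 mm (distance of pulley from where it was at the start of the episode above 0.02 m).
It fails at once if the flap is moved by more than 20 mm (distance of flap from where it was at the start of the episode above 0.02 m).
It also fails if it takes over 58 s, if anything falls off the work surface, if the arm or the gripper's body presses on something with over 40 N, if the wrist force passes 120 N, or if a joint passes its speed limit or range.

## Working session

There is one attempt and no reset: what is moved stays moved. The work goes in short steps, each a Python script; the robot and the scene stay as the last script left them, time stands still between calls to the robot, and variables do not carry over. Pictures are saved under pics/ and viewed, about 8 in all and at most 12, crops included, and the job is handed in when it is done.

```bash
mkdir -p pics
cat > h.py <<'E'
import numpy as np, cv2, pickle
from rig import *
from scipy.spatial.transform import Rotation as R
def cloud(c, T=None):
    d=c["depth"]; v,u=np.mgrid[:d.shape[0],:d.shape[1]]
    p=np.stack([(u-c["cx"])/c["fx"]*d,(v-c["cy"])/c["fy"]*d,d],-1)
    M=np.linalg.inv(c["view"]) if T is None else T
    w=p@M[:3,:3].T+M[:3,3]; w[d==0]=np.nan
    return w
def save(n,im): cv2.imwrite("pics/"+n,im[...,::-1])
E
python3 - <<'E'
from h import *
print(read_clock(), tcp_to_grasp, read_tcp_rot())
ims=[]
for cam in ("scene","top"):
    c=capture(cam); w=cloud(c); pickle.dump(c,open(cam+".pkl","wb"))
    save(cam+".png",cv2.resize(c["pixels"],(784,588)))
    print(cam,np.round(np.linalg.inv(c["view"]),3).tolist())
    for q in ("pry","housing","cover","rest","screw_tray","pulley","flap"):
        for r in cut_out(cam,q)[:5]:
            m=r["region"]; P=w[m]; P=P[~np.isnan(P[:,0])]
            if len(P): print(q,round(r["confidence"],2),np.round(r["bbox"]).astype(int).tolist(),m.sum(),np.round(np.median(P,0),3),np.round(P.min(0),3),np.round(P.max(0),3))
print(read_clock())
E
```

```text
0.0 0.0187 [-0.59615426  0.38025363 -0.37934905  0.59674247]
scene [[0.863, 0.408, -0.298, 0.895], [0.505, -0.691, 0.518, -0.671], [0.006, -0.597, -0.802, 1.173], [0.0, 0.0, 0.0, 1.0]]
pry 0.78 [135, 278, 58, 32] 482 [ 0.201 -0.343  0.016] [ 0.161 -0.407 -0.005] [ 0.254 -0.253  0.029]
pry 0.72 [263, 254, 40, 44] 372 [ 0.473 -0.1    0.017] [ 0.456 -0.168 -0.004] [0.485 0.017 0.029]
pry 0.56 [198, 307, 41, 49] 460 [ 0.408 -0.307  0.018] [ 0.319 -0.338 -0.005] [ 0.5   -0.265  0.03 ]
pry 0.4 [274, 318, 44, 62] 1552 [ 0.607 -0.237  0.01 ] [ 0.561 -0.312 -0.007] [ 0.64  -0.149  0.115]
housing 0.83 [325, 176, 63, 95] 4177 [0.525 0.185 0.169] [ 0.339  0.133 -0.005] [0.592 0.473 0.236]
cover 0.57 [323, 160, 60, 55] 1730 [0.517 0.185 0.196] [0.445 0.137 0.152] [0.582 0.235 0.23 ]
rest 0.72 [273, 319, 44, 63] 1527 [ 0.606 -0.238  0.01 ] [ 0.562 -0.312 -0.007] [ 0.64  -0.14   0.115]
rest 0.64 [324, 161, 62, 53] 1751 [0.519 0.184 0.195] [0.45  0.137 0.135] [0.582 0.266 0.229]
screw_tray 0.98 [385, 275, 51, 60] 1825 [0.801 0.035 0.004] [ 0.749 -0.039 -0.006] [0.854 0.134 0.04 ]
pulley 0.51 [261, 2
[... 600 characters left out ...]
 ]
housing 0.89 [203, 209, 68, 61] 3342 [0.503 0.202 0.198] [ 0.437  0.139 -0.005] [0.59  0.336 0.236]
cover 0.83 [207, 208, 36, 50] 1717 [0.508 0.19  0.199] [0.444 0.145 0.162] [0.578 0.235 0.231]
rest 0.65 [348, 188, 49, 21] 974 [ 0.595 -0.232  0.01 ] [ 0.562 -0.308 -0.003] [ 0.637 -0.158  0.117]
screw_tray 0.85 [265, 128, 45, 34] 1404 [0.802 0.039 0.004] [ 0.743 -0.032 -0.007] [0.864 0.11  0.039]
pulley 0.83 [173, 260, 18, 25] 350 [0.379 0.34  0.024] [ 0.348  0.312 -0.003] [0.411 0.381 0.035]
flap 0.57 [208, 210, 37, 48] 1759 [0.511 0.19  0.198] [0.447 0.145 0.162] [0.58  0.233 0.23 ]
flap 0.55 [305, 154, 26, 21] 317 [ 0.718 -0.093  0.011] [ 0.685 -0.13  -0.005] [ 0.753 -0.054  0.025]
0.8
```

View pics/scene.png

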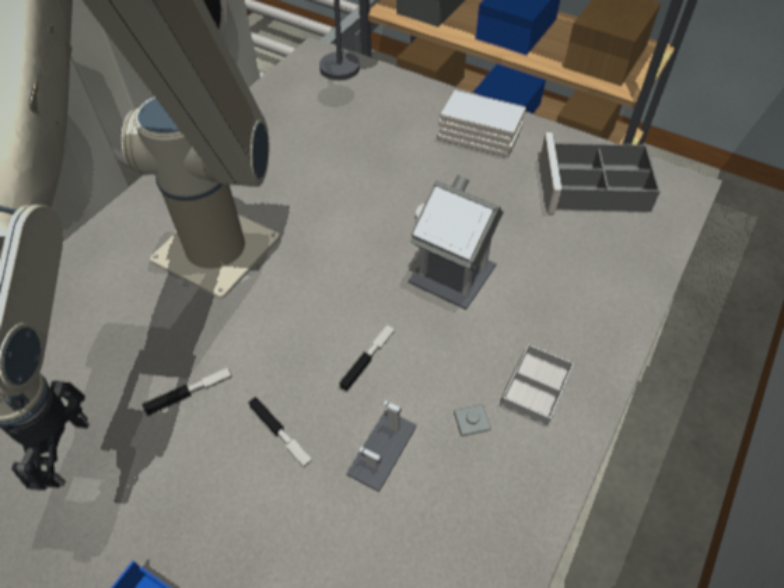

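View pics/top.png

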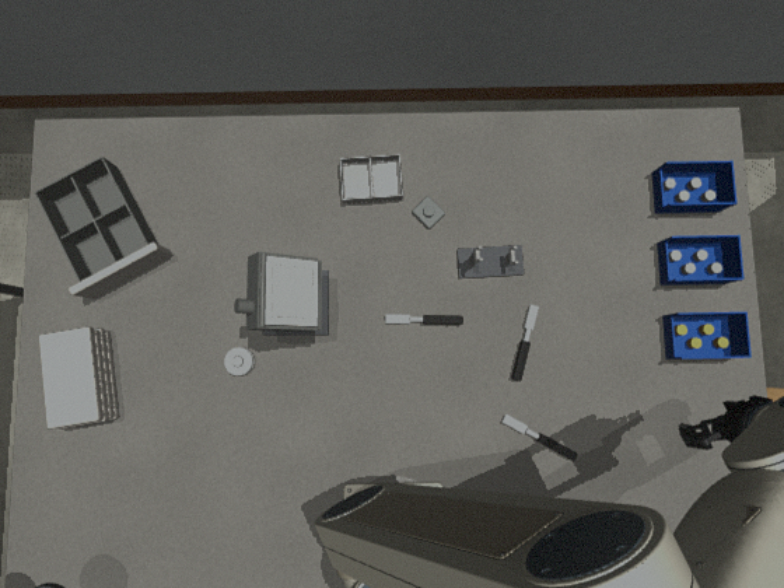

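Candidates for the pry in the scene view (784 px wide): (187,391), (280,432) and (366,358). The last has the largest y (about -0.09, so farthest left), and I choose it. Next I measure the housing and rest from the cloud, then check the tool in a wrist close-up.

```bash
cat > m.py <<'E'
from h import *
W=[];C=[]
for cam in ("scene","top"):
    c=pickle.load(open(cam+".pkl","rb")); w=cloud(c); ok=~np.isnan(w[...,0])
    W=w[ok]; C=c["pixels"][ok].astype(int)
    print("==",cam)
    # bench height
    b=W[(abs(W[:,0]-.5)<.05)&(abs(W[:,1]+.02)<.05)]; print("bench z",np.median(b[:,2]))
    # cover: white points
    s=(abs(W[:,0]-.51)<.12)&(abs(W[:,1]-.19)<.12)&(W[:,2]>.13)
    P=W[s]; col=C[s]; br=col.mean(1); P2=P[br>150]
    for _ in range(3):
        m=np.median(P2,0) if _==0 else P2.mean(0); n=np.linalg.svd(P2-m,full_matrices=False)[2][2]; n*=np.sign(n[2]); P2=P2[abs((P2-m)@n)<.004]
    print("cover n",n.round(3),"slope",np.degrees(np.arccos(n[2])).round(1),"uphill yaw",np.degrees(np.arctan2(-n[1],-n[0])).round(1),len(P2), "mean",m.round(3))
    ya=np.arctan2(-n[1],-n[0]); ux=np.array([np.cos(ya)*n[2],np.sin(ya)*n[2],np.sqrt(1-n[2]**2)]); uy=np.cross(n,ux)
    q=np.stack([(P2-m)@ux,(P2-m)@uy],1).astype(np.float32); print("rect",cv2.minAreaRect(q),np.percentile(q,[1,99],axis=0).round(3).tolist())
    # rest
    s=(abs(W[:,0]-.6)<.06)&(abs(W[:,1]+.235)<.1); P=W[s]
    B=P[(P[:,2]<.018)&(C[s].mean(1)<90)]; print("rest base",cv2.minAreaRect(B[:,:2].astype(np.float32)),B[:,2].mean())
    F=P[P[:,2]>.04]
    for lo,hi in((-.31,-.235),(-.235,-.14)):
        f=F[(F[:,1]>lo)&(F[:,1]<hi)]; print("fork",len(f),np.percentile(f,[2,50,98],axis=0).round(3).tolist())
    # pry
    s=(abs(W[:,0]-.47)<.05)&(W[:,1]>-.2)&(W[:,1]<.03); P=W[s]; br=C[s].mean(1)
    H=P[(P[:,2]>.018)]; Bl=P[(br>140)]
    for k,A in(("handle",H),("bright",Bl)): print(k,len(A),A.mean(0).round(4),cv2.minAreaRect(A[:,:2].astype(np.float32)))
E
python3 m.py
```

```text
== scene
bench z -0.00040211464431127997
cover n [-0.01  -0.571  0.821] slope 34.8 uphill yaw 89.0 1466 mean [0.517 0.186 0.196]
rect ((0.00019943341612815857, 0.001739107072353363), (0.11023207008838654, 0.13439959287643433), 0.2150685042142868) [[-0.054, -0.064], [0.054, 0.066]]
rest base ((0.6051594018936157, -0.23699553310871124), (0.06612395495176315, 0.14745457470417023), 2.8120031356811523) 0.008949999868421045
fork 75 [[0.587, -0.283, 0.042], [0.605, -0.278, 0.063], [0.623, -0.273, 0.077]]
fork 131 [[0.588, -0.198, 0.041], [0.603, -0.194, 0.083], [0.616, -0.187, 0.113]]
handle 205 [ 0.4704 -0.1228  0.0226] ((0.47058045864105225, -0.11055386066436768), (0.11490636318922043, 0.020966550335288048), 87.7687759399414)
bright 1943 [ 4.716e-01 -8.720e-02 -1.000e-04] ((0.4699561297893524, -0.08507122844457626), (0.09993905574083328, 0.2297540307044983), 0.029194168746471405)
== top
bench z 0.00023924369693717473
cover n [-0.007 -0.573  0.819] slope 35.0 uphill yaw 89.3 1598 mean [0.513 0.19  0.198]
rect ((-0.0017659515142440796, 9.029358625411987e-05), (0.10838265717029572, 0.13060282170772552), 0.5221989154815674) [[-0.055, -0.063], [0.052, 0.063]]
rest base ((0.6005995273590088, -0.2337120622396469), (0.07313919067382812, 0.1566442847251892), 2.072438955307007) 0.00841839775545827
fork 64 [[0.582, -0.278, 0.044], [0.599, -0.27, 0.064], [0.619, -0.266, 0.077]]
fork 73 [[0.583, -0.196, 0.042], [0.597, -0.186, 0.101], [0.612, -0.182, 0.116]]
handle 192 [ 0.4655 -0.1161  0.0232] ((0.46610066294670105, -0.09950587153434753), (0.12665745615959167, 0.019533684477210045), 89.0646743774414)
bright 121 [ 0.4699 -0.0239  0.0131] ((0.4696067273616791, -0.03151902183890343), (0.07954274863004684, 0.01611410640180111), 89.25882720947266)
```

```bash
cat >> h.py <<'E'
FL=1
def rot(yaw,pitch):   # pry frame: x to blade
    return (R.from_euler('z',yaw)*R.from_euler('y',-pitch))
def tq(yaw,pitch,fl=None):
    A=rot(yaw,pitch).as_matrix(); fl=FL if fl is None else fl
    x=A[:,1]*fl; y=-A[:,2]; return R.from_matrix(np.stack([x,y,np.cross(x,y)],1)).as_quat()
def wristcloud():
    p=np.array(read_eef_pos()); r=R.from_quat(read_tcp_rot()).as_matrix(); c=capture("wrist")
    T=np.eye(4); T[:3,:3]=r; T[:3,3]=p; T=T@np.array(c["hand_eye"]); return c,cloud(c,T),T
E
python3 - <<'E'
from h import *
d=np.radians
def tcp(tip,yaw,pitch,g=.008,h=.006): # tcp offset in pry coords (g,0,h); tip at (130,0,12)
    return np.array(tip)+rot(yaw,pitch).apply([g-.13,0,h-.012])
hinge=np.array([.515,.19+.045,.223]); 
for fl in(1,-1):
    out=[]
    for n,p,q in [("view",[.468,-.10,.25],tq(d(90),0,fl)),("pry",[.468,-.115,.006],tq(d(90),0,fl)),("rest",[.602,-.22,.085],tq(d(90),d(20),fl))]+[("th%d"%t,tcp(hinge+.085*np.array([0,np.cos(d(215-t)),np.sin(d(215-t))]),d(90),d(35),),tq(d(90),d(35),fl)) for t in (0,40,80,115)]:
        k=inverse_kinematics(p,q); out.append((n,None if k is None else np.round(k,2).tolist()))
    print(fl); [print(o) for o in out]
E
```

```text
1
('view', None)
('pry', None)
('rest', [-0.52, 0.68, 1.56, 0.34, 1.11, 2.44])
('th0', [-0.25, 0.54, 1.94, 0.74, 0.98, 2.38])
('th40', [-0.27, 0.45, 1.91, 0.68, 1.08, 2.45])
('th80', None)
('th115', None)
-1
('view', [-0.24, 0.15, 1.9, -0.0, 1.09, -0.24])
('pry', [-0.27, 0.57, 2.04, -0.0, 0.53, -0.27])
('rest', [-0.52, 0.68, 1.56, 0.34, 1.11, -0.7])
('th0', [-0.25, 0.54, 1.94, 0.74, 0.98, -0.77])
('th40', [-0.27, 0.45, 1.91, 0.68, 1.08, -0.69])
('th80', [-0.23, 0.36, 1.89, 0.66, 1.14, -0.59])
('th115', [-0.14, 0.32, 1.89, 0.68, 1.14, -0.5])
```

```bash
sed -i 's/^FL=1/FL=-1/' h.py
python3 - <<'E'
from h import *
d=np.radians
for n,p,pt in (("pry",[.45,-.10,.25],0),("rest",[.60,-.24,.33],0),("cov",[.515,.12,.42],30)):
    reach(p,tq(d(90),d(pt))); dwell(.2)
    c,w,T=wristcloud(); pickle.dump((c,w),open("w_"+n+".pkl","wb"))
    save("w_%s.png"%n,c["pixels"]); print(n,read_clock(),np.round(T[:3,3],3),np.round(T[:3,2],2))
    for q in("pry","rest","cover"):
        for r in look_for("wrist",q)[:2]: print(q,round(r["confidence"],2),np.round(r["bbox"]))
a=[cv2.resize(cv2.imread("pics/w_%s.png"%n),(400,300)) for n in("pry","rest","cov")]
cv2.imwrite("pics/w_all.png",np.vstack([np.hstack(a[:2]),np.hstack([a[2],0*a[2]])]))
E
```

```text
pry 2.875 [ 0.45  -0.031  0.415] [-0.   -0.27 -0.96]
pry 0.67 [290. 157.  22. 140.]
pry 0.57 [248. 312. 122.  40.]
rest 0.65 [390. 267.  77.  98.]
rest 4.1583 [ 0.599 -0.169  0.495] [-0.   -0.27 -0.96]
pry 0.98 [158. 210. 113.  37.]
pry 0.97 [183.  60.  18. 119.]
rest 0.87 [274. 164.  46.  95.]
cov 5.9083 [0.516 0.097 0.598] [ 0.    0.24 -0.97]
pry 0.75 [253. 346.  14.  18.]
cover 0.65 [275. 217. 102.  75.]
```

View pics/w_all.png

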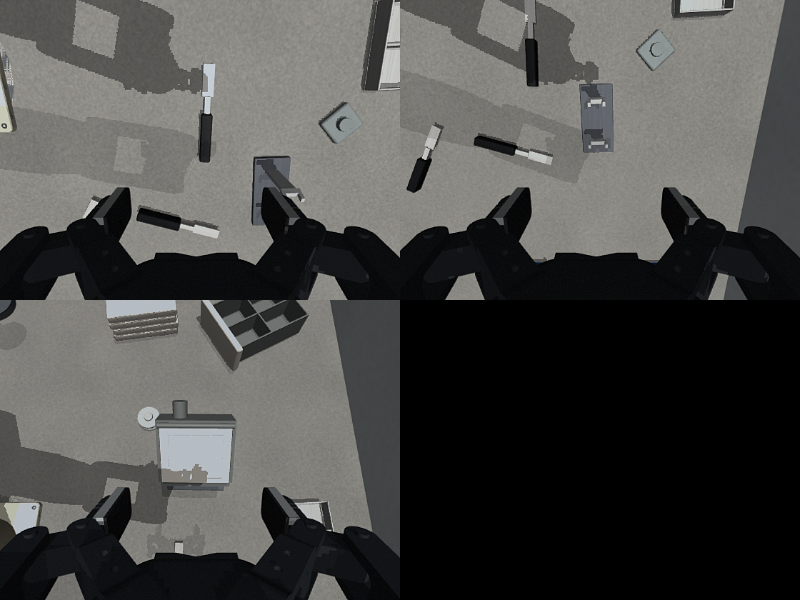

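The chosen pry is fully visible at (205,110) in the top-left panel, blade up, which is +y. The rest is at (597,117) in the top-right panel and the cover at (195,455) in the lower one. All three are upright and aligned near +y.

```bash
cat > m2.py <<'E'
from h import *
def rc(A): return [np.round(x,4).tolist() for x in cv2.minAreaRect(A.astype(np.float32))]
def get(n):
    c,w=pickle.load(open(n,"rb")); ok=~np.isnan(w[...,0]); return w[ok],c["pixels"][ok].astype(int).mean(1)
for n in("w_pry.pkl","w_rest.pkl"):
    W,br=get(n)
    s=(abs(W[:,0]-.47)<.05)&(W[:,1]>-.2)&(W[:,1]<.04)
    H=W[s&(W[:,2]>.019)&(W[:,2]<.04)&(br<60)]; B=W[s&(br>120)&(W[:,2]>.007)&(W[:,2]<.03)]
    print(n,"bench",np.median(W[s][:,2]).round(4),"handle",len(H),rc(H[:,:2]),np.median(H[:,2]).round(4),"steel",len(B),rc(B[:,:2]),np.median(B[:,2]).round(4))
    l=cv2.fitLine(np.vstack([H,B])[:,:2].astype(np.float32),cv2.DIST_HUBER,0,.001,.001).ravel(); print("yaw",np.degrees(np.arctan2(l[1],l[0])).round(2),l.round(4))
W,br=get("w_rest.pkl")
s=(abs(W[:,0]-.6)<.06)&(abs(W[:,1]+.235)<.1)
B=W[s&(W[:,2]>.006)&(W[:,2]<.014)]; print("rest base",len(B),rc(B[:,:2]),np.median(B[:,2]).round(4))
for lo,hi in((-.31,-.235),(-.235,-.14)):
    f=W[s&(W[:,1]>lo)&(W[:,1]<hi)&(W[:,2]>.04)]
    zt=np.percentile(f[:,2],97); p=f[f[:,2]>zt-.006]; print("fork",zt.round(4),rc(f[:,:2]),"prong tops x",np.sort(p[:,0]).round(3)[::max(1,len(p)//14)].tolist(),"y",np.percentile(p[:,1],[5,50,95]).round(4))
W,br=get("w_cov.pkl")
s=(abs(W[:,0]-.515)<.12)&(abs(W[:,1]-.19)<.12)&(W[:,2]>.14); P=W[s]; b=br[s]
n=np.array([0,-np.sin(np.radians(35)),np.cos(np.radians(35))])
P2=P[(abs(P[:,0]-.515)<.05)&(abs(P[:,1]-.19)<.035)]
for _ in range(4):
    m=P2.mean(0); n=np.linalg.svd(P2-m,full_matrices=False)[2][2]; n*=np.sign(n[2]); P2=P2[abs((P2-m)@n)<.003]
P2=P[abs((P-m)@n)<.003]
ya=np.arctan2(-n[1],-n[0]); ux=np.array([np.cos(ya)*n[2],np.sin(ya)*n[2],np.sqrt(1-n[2]**2)]); uy=np.cross(n,ux)
q=np.stack([(P2-m)@ux,(P2-m)@uy],1)
print("cover n",n.round(4),np.degrees(ya).round(2),m.round(4),len(P2),rc(q),np.percentile(q,[.5,99.5],axis=0).round(4).tolist())
ex=rc(q); 
lo=q[:,0].min(); e=m+ux*np.percentile(q[:,0],.5)+uy*(np.percentile(q[:,1],.5)+np.percentile(q[:,1],99.5))/2-n*.006; print("edge",e.round(4)," hinge",(e+.11*ux).round(4))
# cross-section profile in x band
X=P[(abs(P[:,0]-.515)<.02)]; o=np.argsort(X[:,1]); print(X[o][:,1:][::max(1,len(o)//30)].round(3).tolist())
E
python3 m2.py
```

```text
w_pry.pkl bench 0.3464 handle 1005 [[0.4677, -0.1183], [0.0883, 0.0199], 87.7156] 0.0237 steel 933 [[0.4714, -0.0315], [0.0846, 0.0199], 87.6402] 0.0137
yaw 87.54 [ 0.043   0.9991  0.4695 -0.0724]
w_rest.pkl bench 0.0002 handle 939 [[0.468, -0.1189], [0.0887, 0.0204], 88.0792] 0.0237 steel 587 [[0.4706, -0.0391], [0.0671, 0.0196], 87.5764] 0.0138
yaw 88.29 [ 0.0299  0.9996  0.4696 -0.0852]
rest base 3619 [[0.6012, -0.234], [0.07, 0.1502], 2.1608] 0.0099
fork 0.4345 [[0.6, -0.2584], [0.12, 0.0468], 0.0058] prong tops x [0.54, 0.557, 0.559, 0.561, 0.561, 0.562, 0.563, 0.637, 0.637, 0.638, 0.638, 0.641, 0.643, 0.659, 0.66] y [-0.2439 -0.2385 -0.2354]
fork 0.4518 [[0.6, -0.209], [0.0519, 0.12], 89.9987] prong tops x [0.571, 0.576, 0.579, 0.582, 0.584, 0.586, 0.588, 0.597, 0.611, 0.613, 0.615, 0.617, 0.62, 0.623, 0.628] y [-0.2224 -0.2196 -0.2186]
cover n [-0.0051 -0.572   0.8203] 89.49 [0.5148 0.1911 0.1999] 8216 [[0.0, 0.0004], [0.1189, 0.1392], 0.3296] [[-0.0586, -0.0648], [0.0584, 0.0661]]
edge [0.5138 0.1465 0.1615]  hinge [0.5146 0.2367 0.2244]
[[0.07, 0.523], [0.072, 0.525], [0.072, 0.523], [0.073, 0.523], [0.074, 0.522], [0.074, 0.521], [0.075, 0.534], [0.075, 0.535], [0.075, 0.536], [0.075, 0.534], [0.076, 0.535], [0.076, 0.534], [0.076, 0.516], [0.076, 0.533], [0.077, 0.516], [0.077, 0.531], [0.077, 0.527], [0.077, 0.515], [0.078, 0.513], [0.078, 0.531], [0.078, 0.524], [0.079, 0.514], [0.079, 0.51], [0.079, 0.508], [0.143, 0.148], [0.163, 0.179], [0.184, 0.193], [0.203, 0.209], [0.221, 0.221], [0.239, 0.231], [0.285, 0.228]]
```

Run:
```python
from m2 import get,rc
from h import *
W,br=get("w_rest.pkl"); W2,_=get("w_pry.pkl")
yaw=np.radians(92.16); o=np.array([.6012,-.234]); ax=np.array([[np.cos(yaw),np.sin(yaw)],[-np.sin(yaw),np.cos(yaw)]])
for nm,V in(("rest",W),("pry",W2)):
  q=(V[:,:2]-o)@ax.T; s=(abs(q[:,0])<.08)&(abs(q[:,1])<.04)&(V[:,2]<.2)
  for lo,hi in((-.08,0),(0,.08)):
    k=s&(q[:,0]>lo)&(q[:,0]<hi)&(V[:,2]>.03)
    print(nm,lo,k.sum())
    for z in np.arange(.03,.125,.008):
        kk=k&(V[:,2]>=z)&(V[:,2]<z+.008)
        if kk.sum()>3: print(" z%.3f n%d x %s y %s"%(z,kk.sum(),np.percentile(q[kk,0],[3,50,97]).round(4),np.sort(q[kk,1])[::max(1,kk.sum()//8)].round(3)))
```

```text
w_pry.pkl bench 0.3464 handle 1005 [[0.4677, -0.1183], [0.0883, 0.0199], 87.7156] 0.0237 steel 933 [[0.4714, -0.0315], [0.0846, 0.0199], 87.6402] 0.0137
yaw 87.54 [ 0.043   0.9991  0.4695 -0.0724]
w_rest.pkl bench 0.0002 handle 939 [[0.468, -0.1189], [0.0887, 0.0204], 88.0792] 0.0237 steel 587 [[0.4706, -0.0391], [0.0671, 0.0196], 87.5764] 0.0138
yaw 88.29 [ 0.0299  0.9996  0.4696 -0.0852]
rest base 3619 [[0.6012, -0.234], [0.07, 0.1502], 2.1608] 0.0099
fork 0.4345 [[0.6, -0.2584], [0.12, 0.0468], 0.0058] prong tops x [0.54, 0.557, 0.559, 0.561, 0.561, 0.562, 0.563, 0.637, 0.637, 0.638, 0.638, 0.641, 0.643, 0.659, 0.66] y [-0.2439 -0.2385 -0.2354]
fork 0.4518 [[0.6, -0.209], [0.0519, 0.12], 89.9987] prong tops x [0.571, 0.576, 0.579, 0.582, 0.584, 0.586, 0.588, 0.597, 0.611, 0.613, 0.615, 0.617, 0.62, 0.623, 0.628] y [-0.2224 -0.2196 -0.2186]
cover n [-0.0051 -0.572   0.8203] 89.49 [0.5148 0.1911 0.1999] 8216 [[0.0, 0.0004], [0.1189, 0.1392], 0.3296] [[-0.0586, -0.0648], [0.0584, 0.0661]]
edge [0.5138 0.1465 0.1615]  hinge [0.5146 0.2367 0.2244]
[[0.07, 0.523], [0.072, 0.525], [0.072
[... 2100 characters left out ...]
0.0503] y [-0.011 -0.007 -0.004 -0.001  0.002  0.006  0.01   0.011  0.011]
 z0.070 n73 x [0.0426 0.0496 0.0501] y [-0.011 -0.009 -0.004 -0.001  0.003  0.006  0.01   0.011  0.011]
 z0.078 n69 x [0.0444 0.0497 0.0503] y [-0.011 -0.008 -0.005 -0.002  0.002  0.005  0.008  0.011  0.011]
 z0.086 n52 x [0.0472 0.0497 0.0502] y [-0.011 -0.009 -0.007 -0.003 -0.     0.003  0.006  0.008  0.011]
 z0.094 n163 x [0.0409 0.0493 0.0509] y [-0.016 -0.01  -0.006 -0.002  0.001  0.005  0.009  0.013  0.015]
 z0.102 n161 x [0.0396 0.0461 0.0484] y [-0.015 -0.011 -0.01  -0.007 -0.003  0.002  0.005  0.011  0.015]
 z0.110 n58 x [0.0365 0.0425 0.0459] y [-0.015 -0.014 -0.013 -0.012 -0.012 -0.011 -0.01  -0.01  -0.009]
```

Rest origin: both forks read about 8 mm behind the base centre, and seat heights of 63 and 102 mm match the expected values. The origin is therefore about (0.6015, -0.2418), yaw 92.2°. Next I grasp.

```bash
cat >> h.py <<'E'
d=np.radians
E
python3 - <<'E'
from h import *
ya=d(87.7); o=np.array([.4679,-.118,0]); g=o+rot(ya,0).apply([.008,0,.006])
reach(g+[0,0,.10],tq(ya,0)); movel(g,v=.1); dwell(.1); print("F",np.round(read_force(),1))
clamp(110); dwell(.3); print(read_width(),read_eef_pos(),np.round(read_force(),1))
movel(g+[0,0,.12],v=.15); dwell(.3); print(read_width(),np.round(read_force(),1),np.round(read_torque(),2))
p=np.array(read_eef_pos()); c,w,T=wristcloud(); pickle.dump((c,w,p,read_tcp_rot()),open("w_held.pkl","wb")); save("held.png",c["pixels"])
A=rot(ya,0).as_matrix(); q=(w-p)@A   # pry-like axes relative to TCP
k=np.nan_to_num(q,nan=9); m=(abs(k[...,1])<.03)&(k[...,0]>.02)&(k[...,0]<.16)&(abs(k[...,2])<.04)
Q=q[m]; print(len(Q))
for a in np.arange(.03,.14,.01):
    z=Q[(Q[:,0]>a)&(Q[:,0]<a+.01)]
    if len(z)>3: print(round(a,2),len(z),np.percentile(z[:,1],[2,98]).round(4),np.percentile(z[:,2],[10,50,90]).round(4))
print(Q[:,0].max(),np.percentile(Q[:,0],99),read_clock())
E
```

```text
F [0.6 0.5 0.5]
-0.00016565242362400737 [ 0.46825071 -0.11002248  0.00600144] [ 0.1 -0.4  0.1]
0.0001967658410684748 [ 0.4 -0.4  0.5] [-0.02  0.02 -0.01]
0Traceback (most recent call last):
  File "<stdin>", line 13, in <module>
    return umr_maximum(a, axis, None, out, keepdims, initial, where)
ValueError: zero-size array to reduction operation maximum which has no identity
```

View pics/held.png

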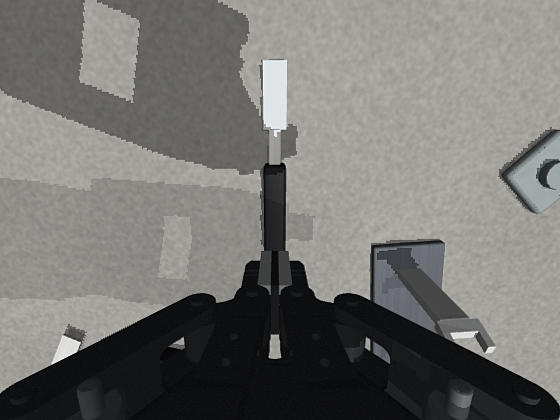

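The fingers closed to 0 mm, so the grasp missed. The tool is still on the bench below them at col 274, rows 60–260. I'll measure where it is and at what height the fingertips are.

Run:
```python
from h import *
c,w,p,_=pickle.load(open("w_held.pkl","rb")); W=np.nan_to_num(w,nan=9); br=c["pixels"].astype(int).mean(-1)
rc=lambda A:[np.round(x,4).tolist() for x in cv2.minAreaRect(A.astype(np.float32))]
s=(abs(W[...,0]-.47)<.03)&(abs(W[...,1]+.05)<.2)&(W[...,2]<.04)
B=W[s&(br>120)&(W[...,2]>.009)]; H=W[s&(br<70)&(W[...,2]>.019)]
print("tcp",p,"blade",len(B),rc(B[:,:2]),B[:,2].mean(),"handle",len(H),rc(H[:,:2]),np.median(H[:,2]))
F=W[(br<90)&(W[...,2]>.06)&(W[...,2]<.3)&(abs(W[...,0]-.468)<.02)]
if len(F): print("finger pts min z",np.percentile(F,[0,2,50],axis=0).round(4))
for q in("top","scene"):
    c=capture(q); w=np.nan_to_num(cloud(c),nan=9); s=(abs(w[...,0]-.47)<.03)&(abs(w[...,1]+.05)<.2)&(w[...,2]>.009)&(w[...,2]<.05); P=w[s]; print(q,len(P),rc(P[:,:2]),P[:,2].max())
save("s2.png",c["pixels"][200:330,200:400].repeat(4,0).repeat(4,1))
print(read_clock(),read_width(),read_eef_pos())
```

```text
tcp [ 0.46786199 -0.10990632  0.12536334] blade 2077 [[0.4712, -0.0313], [0.0843, 0.02], 87.144] 0.013868563381145274 handle 1870 [[0.4681, -0.1142], [0.0804, 0.0196], 87.169] 0.02363708198923145
finger pts min z [[ 0.448  -0.1224  0.1514]
 [ 0.4511 -0.1134  0.1626]
 [ 0.4683 -0.0936  0.23  ]]
top 163 [[0.4781, 0.0248], [0.0572, 0.2512], 3.2329] 0.028885983006944116
scene 419 [[0.4599, -0.0081], [0.3181, 0.0573], 86.2922] 0.02965458078936889
11.175 7.637475465319928e-05 [ 0.46809927 -0.10996189  0.12571529]
```

View pics/s2.png

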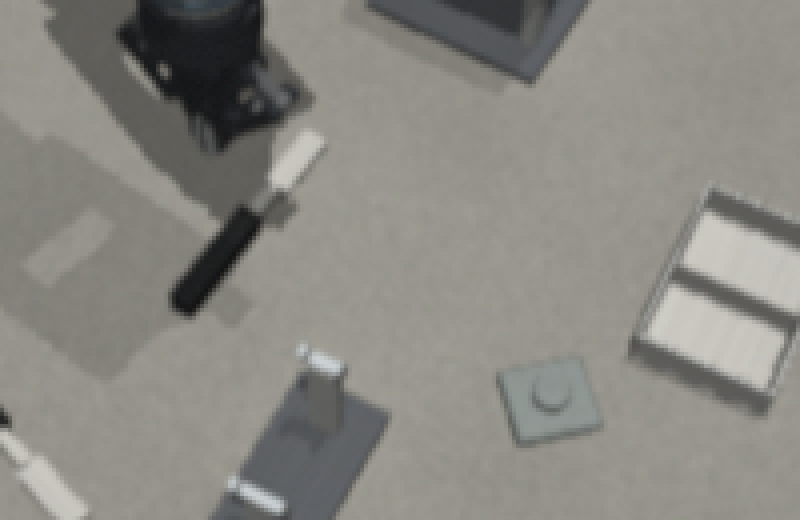

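The tool did not move and lies in the same place. I'll check in the wrist cloud where the fingertips really are relative to the reported TCP.

Run:
```python
from h import *
c,w,p,r=pickle.load(open("w_held.pkl","rb"))
for v in range(236,300,4):
    print(v,[ (c["pixels"][v,u].mean().astype(int).item(),np.round((w[v,u]-p),3).tolist()) for u in (264,275,288)])
print(np.round(c["hand_eye"],3).tolist(), R.from_quat(r).as_matrix().round(3).tolist())
```

```text
236 [(19, [-0.011, -0.029, -0.103]), (37, [-0.001, -0.029, -0.102]), (140, [0.012, -0.038, -0.125])]
240 [(18, [-0.011, -0.034, -0.104]), (36, [-0.001, -0.033, -0.102]), (143, [0.012, -0.043, -0.125])]
244 [(17, [-0.011, -0.038, -0.104]), (35, [-0.001, -0.037, -0.102]), (154, [0.012, -0.047, -0.126])]
248 [(27, [-0.011, -0.042, -0.105]), (35, [-0.001, -0.041, -0.102]), (148, [0.012, -0.051, -0.125])]
252 [(62, [-0.004, 0.011, 0.028]), (10, [0.001, 0.011, 0.029]), (92, [0.007, 0.011, 0.03])]
256 [(63, [-0.004, 0.012, 0.035]), (16, [0.001, 0.011, 0.034]), (67, [0.007, 0.011, 0.034])]
260 [(64, [-0.004, 0.011, 0.037]), (14, [0.001, 0.011, 0.037]), (68, [0.007, 0.011, 0.038])]
264 [(61, [-0.004, 0.011, 0.041]), (9, [0.001, 0.011, 0.042]), (65, [0.007, 0.011, 0.042])]
268 [(63, [-0.004, 0.011, 0.047]), (10, [0.001, 0.011, 0.046]), (64, [0.006, 0.011, 0.046])]
272 [(64, [-0.004, 0.011, 0.049]), (13, [0.001, 0.011, 0.05]), (64, [0.006, 0.011, 0.05])]
276 [(63, [-0.004, 0.011, 0.053]), (12, [0.001, 0.011, 0.053]), (64, [0.006, 0.011, 0.053])]
280 [(63, [-0.003, 0.011, 0.056]), (11, [0.001, 0.011, 0.056]), (63, [0.006, 0.011, 0.057])]
284 [(64, [-0.003, 0.012, 0.06]), (11, [0.001, 0.011, 0.059]), (70, [0.006, 0.011, 0.06])]
288 [(7, [-0.003, 0.012, 0.064]), (22, [0.001, 0.01, 0.061]), (12, [0.006, 0.011, 0.064])]
292 [(17, [-0.003, 0.012, 0.068]), (22, [0.001, 0.008, 0.06]), (14, [0.006, 0.012, 0.067])]
296 [(14, [-0.003, 0.012, 0.069]), (23, [0.001, 0.006, 0.061]), (13, [0.005, 0.011, 0.069])]
[[1.0, -0.0, 0.0, 0.0], [-0.0, -0.275, 0.961, -0.166], [-0.0, -0.961, -0.275, 0.07], [0.0, 0.0, 0.0, 1.0]] [[0.999, -0.001, 0.04], [-0.04, 0.0, 0.999], [-0.001, -1.0, 0.0]]
```

The fingertips end about 27 mm short of the reported TCP: the pad cloud runs from z = TCP+0.028 upward. At TCP z = 0.006 they therefore closed above the 24 mm handle. The sideways centring is fine. I'll re-grasp with TCP z = -0.020, descending under force guard.

Run:
```python
from h import *
ya=d(87.6); o=np.array([.4679,-.1185,0]); g=o+rot(ya,0).apply([.008,0,-.020])
gripper_open(); reach(g+[0,0,.07],tq(ya,0)); print("stop",movel(g,v=.1,stop_force=15)); print(read_eef_pos(),"F",np.round(read_force(),1))
clamp(110); dwell(.2); print(read_width(),read_eef_pos(),np.round(read_force(),1))
movel(g+[0,0,.14],v=.2); dwell(.3); print(read_width(),np.round(read_force(),1),np.round(read_torque(),2))
p=np.array(read_eef_pos()); r=read_tcp_rot(); c,w,T=wristcloud(); pickle.dump((c,w,p,r),open("w_held2.pkl","wb")); save("held2.png",c["pixels"])
A=rot(ya,0).as_matrix(); q=(w-p)@A
k=np.nan_to_num(q,nan=9); m=(abs(k[...,1])<.03)&(k[...,0]>.02)&(k[...,0]<.16)&(k[...,2]>0)&(k[...,2]<.07)
Q=q[m]; print(len(Q))
for a in np.arange(.03,.14,.01):
    z=Q[(Q[:,0]>a)&(Q[:,0]<a+.01)]
    if len(z)>3: print(round(a,2),len(z),np.percentile(z[:,1],[2,98]).round(4),np.percentile(z[:,2],[10,50,90]).round(4))
print(np.percentile(Q[:,0],[99,100]) if len(Q) else 0,read_clock())
```

```text
stop False
[ 0.46872979 -0.11064071 -0.01945939] F [-0.3  0.7  0.6]
0.017702721154342006 [ 0.46834238 -0.11052571 -0.01946295] [-1.5  0.2  7.6]
0.017507944465927055 [ 0.4  0.5 -1.1] [-0.03  0.01  0.03]
10410
0.03 1173 [-0.0093  0.0091] [0.0344 0.0419 0.0436]
0.04 545 [-0.0051  0.0047] [0.0345 0.0353 0.0361]
0.05 576 [-0.0051  0.0046] [0.0344 0.0353 0.0361]
0.06 817 [-0.0095  0.009 ] [0.0322 0.0336 0.0358]
0.07 1215 [-0.0096  0.0094] [0.0319 0.0328 0.0337]
0.08 1339 [-0.0098  0.0093] [0.0319 0.0328 0.0336]
0.09 1421 [-0.0097  0.0094] [0.032  0.0328 0.0337]
0.1 1535 [-0.0097  0.0094] [0.0319 0.0328 0.0337]
0.11 764 [-0.0096  0.0094] [0.032  0.0328 0.0337]
[0.11411757 0.11506772] 15.2417
```

```bash
cat >> h.py <<'E'
TIP=np.array([.122,0,.0313])   # pry tip in pry axes from TCP
E0=np.array([.514,.145,.160]); HY=d(89.5)
SL=rot(HY,d(35)).as_matrix(); ux,n=SL[:,0],SL[:,2]
def tcp_for(tip,yaw,pitch): return np.array(tip)-rot(yaw,pitch).apply(TIP)
def tip_now():
    M=R.from_quat(read_tcp_rot()).as_matrix(); A=np.stack([-M[:,2]*-1,M[:,0]*FL,-M[:,1]],1) # px=z for FL=-1
    return np.array(read_eef_pos())+A@TIP
def sn(t): q=SL.T@(t-E0); return (q*1000).round(1)
E
python3 - <<'E'
from h import *
c,w,p,r=pickle.load(open("w_held2.pkl","rb")); q=(w-p)@rot(d(87.6),0).as_matrix()
print("row0 col275:",q[0,275].round(4),c["pixels"][0,275]); print("tip now",tip_now(),"sn",sn(tip_now()))
P=d(33); pos=lambda s,h: tcp_for(E0+s*ux+h*n,HY,P)
reach(pos(-.06,.05),tq(HY,P)); movel(pos(-.04,.006),v=.15); movel(pos(-.006,.002),v=.08); dwell(.15)
f0=np.array(read_force())
hit=movel(pos(-.006,-.012),v=.02,stop_force=3); print("hit",hit,sn(tip_now()),np.round(np.array(read_force())-f0,1),read_clock())
c=capture("scene"); save("ins.png",c["pixels"][110:260,240:400].repeat(4,0).repeat(4,1))
E
```

```text
row0 col275: [ 0.1148 -0.0005  0.0323] [164 167 163]
tip now [0.47299454 0.01147091 0.15062984] sn [-115.    39.8   69.1]
hit True [-6.2 -0.1 -9. ] [-0.5 -2.4  6.1] 17.6583
```

View pics/ins.png

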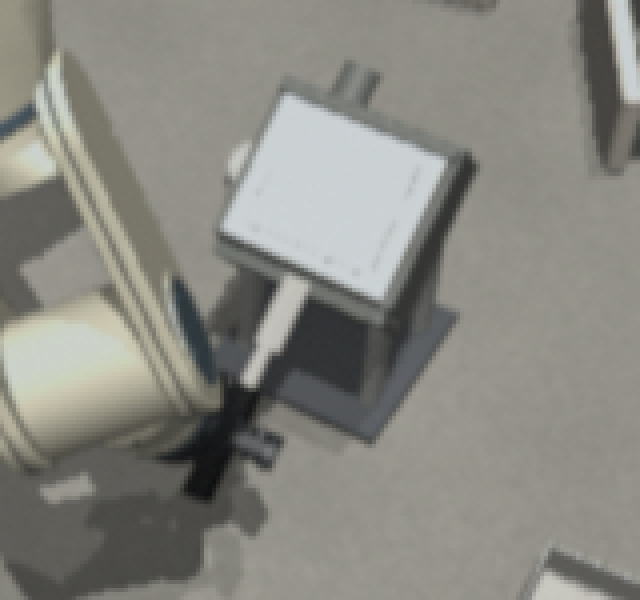

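Contact on the ledge came at n = -9.0 mm, against -6.5 nominal. That is plausible with about 2 mm of calibration error plus compliance. The picture shows the blade at (290,300) on the ledge, just in front of the cover edge and centred. Next I ease off 1.5 mm and slide in.

Run:
```python
from h import *
P=d(33); pos=lambda s,h: tcp_for(E0+s*ux+h*n,HY,P)
movel(pos(-.006,-.0078),v=.02); dwell(.1); f0=np.array(read_force()); print(sn(tip_now()),f0.round(1))
for s in (.006,.018,.030):
    hit=movel(pos(s,-.0078),v=.05,stop_force=8); f=np.array(read_force())-f0; print(hit,sn(tip_now()),"F slope",(SL.T@f).round(1))
    if hit: break
dwell(.15); print(read_width(),read_clock())
c=capture("scene"); save("ins2.png",c["pixels"][110:260,240:400].repeat(4,0).repeat(4,1))
w=cloud(c); print(cut_out("scene","cover")[0]["bbox"])
```

```text
[-6.1 -0.1 -7.9] [ 0.2 -1.9  0.8]
False [ 6.7  0.  -7.8] F slope [ 2.5  0.4 -1.1]
False [18.6 -0.  -7.8] F slope [ 1.1  0.2 -1.1]
False [30.6 -0.  -7.8] F slope [ 1.9  0.7 -0.2]
0.017512938180288904 19.3833
[323.6, 159.4, 60.2, 52.6]
```

View pics/ins2.png

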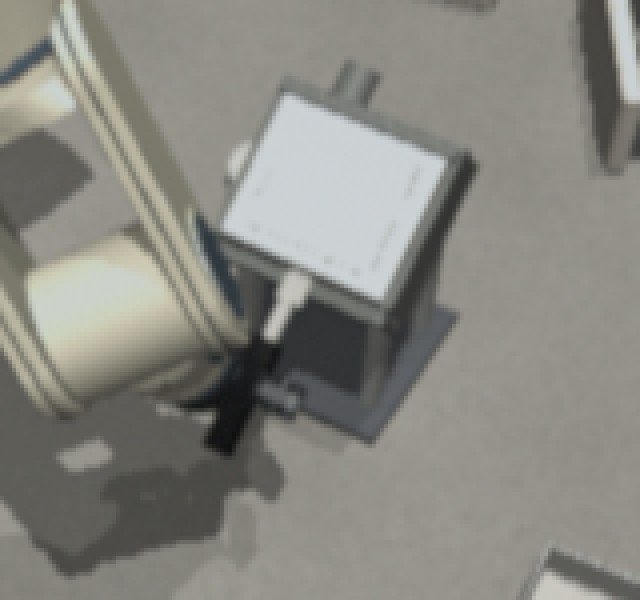

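The blade is now about 30 mm under the edge: only the blade root is still visible, at (290,295). Forces are about 2 N and the cover is still closed. Next I lever along an arc about the hinge at constant tool pitch, after an IK pre-check.

```bash
cat > lev.py <<'E'
from h import *
P=d(34); H=E0+.11*ux-.002*n; uy=SL[:,1]
def tipat(t): 
    v=np.array([-.08,0,-.0015]); c,s=np.cos(t),np.sin(t)
    return H+SL@np.array([c*v[0]+s*v[2],0,-s*v[0]+c*v[2]])
T=np.r_[.1,np.linspace(.25,1.98,13)]
W=[tcp_for(tipat(t),HY,P) for t in T]
bad=[t for t,p in zip(T,W) if inverse_kinematics(p,tq(HY,P)) is None]; print("bad",bad,[sn(tipat(t)).tolist() for t in T[[0,5,13]]])
if not bad:
    f0=np.array(read_force())
    for t,p in zip(T,W):
        h=movel(p,tq(HY,P),v=.10,stop_force=14); f=np.array(read_force())-f0
        tn=np.array([0,0,0]); print(t.round(2),h,(SL.T@f).round(1),sn(tip_now()),round(read_width(),4))
        if h: break
    print(read_clock()); c=capture("scene"); w=cloud(c); save("lev.png",c["pixels"][60:260,240:400].repeat(3,0).repeat(3,1)); pickle.dump(c,open("lev.pkl","wb"))
E
python3 lev.py
```

```text
bad [] [[30.2, -0.0, 4.5], [54.7, -0.0, 55.8], [140.5, -0.0, 72.0]]
0.1 False [-1.3  0.8 -2.1] [29.8 -0.2  4.5] 0.0173
0.25 False [-1.9  0.3 -1.6] [32.1 -0.2 16.5] 0.0175
0.39 False [-2.5  0.6 -2.6] [35.8 -0.2 27.7] 0.0175
0.54 False [-1.7 -0.3 -1.8] [40.8 -0.3 38.2] 0.0179
0.68 False [-3.3  0.5 -0.9] [47.3 -0.2 47.7] 0.0172
0.83 False [-1.9  0.3 -2.9] [55.1 -0.2 56.2] 0.0177
0.97 False [-2.   0.9 -2.3] [64.  -0.2 63.5] 0.018
1.12 False [-1.7  0.4 -1.6] [73.8 -0.1 69.4] 0.0178
1.26 False [-1.4  1.3 -1.8] [84.4 -0.1 73.8] 0.0177
1.4 False [-1.9  0.1 -1.9] [95.5 -0.  76.7] 0.0177
1.55 False [-1.2  0.2 -0.4] [107.  -0.  78.] 0.0176
1.69 False [-1.7 -0.2 -2.2] [1.184e+02 1.000e-01 7.760e+01] 0.018
1.84 False [-1.2 -0.8 -2.4] [1.298e+02 1.000e-01 7.550e+01] 0.0178
1.98 False [-1.7  0.9 -1.9] [140.7   0.2  71.9] 0.0175
23.2
```

View pics/lev.png

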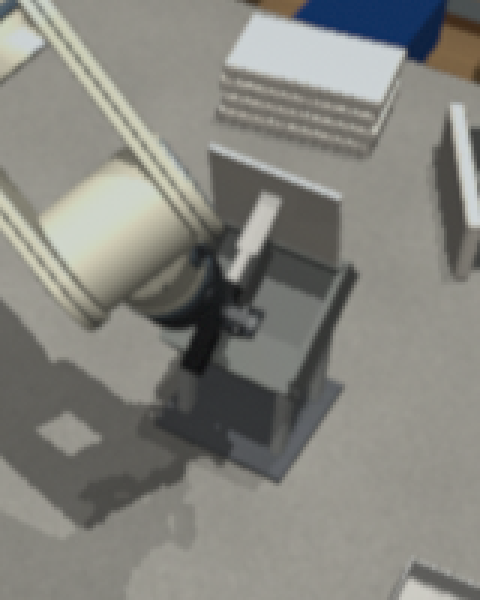

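The cover stands nearly upright (its edge runs from (210,150) to (340,200)), with the blade on its underside. I'll measure the angle from the cloud and push gently up to the stop.

```bash
cat >> h.py <<'E'
def coverangle(c):
    w=cloud(c); q=(np.nan_to_num(w,nan=9)-(E0+.11*ux))@rot(HY,0).as_matrix()
    P=q[(abs(q[...,1])<.07)&(abs(q[...,1])>.025)&(abs(q[...,0])<.09)&(q[...,2]>.03)&(q[...,2]<.13)][:,[0,2]].astype(np.float32)
    if len(P)<20: return None
    l=cv2.fitLine(P,cv2.DIST_HUBER,0,.001,.001).ravel(); a=np.arctan2(l[1],l[0])%np.pi
    return dict(n=len(P),theta=round(d(215)-a,3),ztop=np.percentile(P[:,1],98),xtop=np.median(P[P[:,1]>.085,0]))
E
python3 - <<'E'
import lev_dummy if False else None
E
sed -n '1,8p' lev.py > levf.py
python3 - <<'E'
from levf import *
print(coverangle(pickle.load(open("lev.pkl","rb"))))
f0=np.array(read_force())
for t in (2.03,2.08):
    h=movel(tcp_for(tipat(t),HY,P),v=.05,stop_force=7); print(t,h,(SL.T@(np.array(read_force())-f0)).round(1),sn(tip_now()))
    if h: break
print(coverangle(capture("scene")),coverangle(capture("top")),read_clock())
E
```

```text
bad [] [[30.2, -0.0, 4.5], [54.7, -0.0, 55.8], [140.5, -0.0, 72.0]]
{'n': 523, 'theta': np.float64(1.979), 'ztop': np.float32(0.108452946), 'xtop': np.float32(-0.021661283)}
2.03 False [-3.5 -0.8  0.3] [143.8  -0.   70.3]
2.08 False [-19.8   1.5   7.6] [ 1.444e+02 -1.000e-01  6.820e+01]
{'n': 541, 'theta': np.float64(2.016), 'ztop': np.float32(0.10907109), 'xtop': np.float32(-0.018330906)} {'n': 170, 'theta': np.float64(2.042), 'ztop': np.float32(0.111093014), 'xtop': np.float32(-0.014563186)} 23.85  File "<stdin>", line 1
    import lev_dummy if False else None
                     ^^
SyntaxError: invalid syntax
```

The cover is at its stop: θ ≈ 2.0 in both cameras, and the force rose to 20 N. Next I withdraw and re-measure the tool in the hand, since that push could have shifted it.

Run:
```python
from levf import *
px=rot(HY,P).as_matrix()[:,0]; t0=tip_now()
movel(tcp_for(t0-.10*px,HY,P),v=.15); 
print(coverangle(capture("scene")))
RY=d(92.2); RO=np.array([.6015,-.2418,0])
A=rot(RY,d(20)).as_matrix(); seat=RO+[0,0,.075]
reach(seat+A@np.array([.008,0,-.0193])+.10*A[:,2],tq(RY,d(20))); dwell(.3)
p=np.array(read_eef_pos()); r=read_tcp_rot(); c,w,T=wristcloud(); pickle.dump((c,w,p,r),open("w_held3.pkl","wb")); save("held3.png",c["pixels"])
M=R.from_quat(r).as_matrix(); B=np.stack([M[:,2],-M[:,0],-M[:,1]],1)
for nm,(c_,w_,p_,r_) in (("before",pickle.load(open("w_held2.pkl","rb"))),("now",(c,w,p,r))):
    M=R.from_quat(r_).as_matrix(); B=np.stack([M[:,2],-M[:,0],-M[:,1]],1)
    q=np.nan_to_num((w_-p_)@B,nan=9); m=(abs(q[...,1])<.03)&(q[...,0]>.015)&(q[...,0]<.16)&(q[...,2]>-.02)&(q[...,2]<.09); Q=q[m]; print(nm,len(Q))
    for a in np.arange(.02,.12,.004 if 0 else .008):
        z=Q[(Q[:,0]>a)&(Q[:,0]<a+.008)]
        if len(z)>3: print(round(a,3),len(z),np.percentile(z[:,1],[2,98]).round(4),np.percentile(z[:,2],[10,50,90]).round(4))
    h=Q[(Q[:,2]>.039)]; print("handle front x",np.percentile(h[:,0],[50,95,99]).round(4), "wide",np.percentile(Q[(abs(Q[:,1])>.0065)&(abs(Q[:,1])<.012)&(Q[:,0]>.045),0],[0.5,1,3]).round(4))
print(read_clock(),read_width())
```

```text
bad [] [[30.2, -0.0, 4.5], [54.7, -0.0, 55.8], [140.5, -0.0, 72.0]]
{'n': 549, 'theta': np.float64(2.009), 'ztop': np.float32(0.108977236), 'xtop': np.float32(-0.018763078)}
before 11203
0.02 813 [-0.0096  0.0093] [0.0422 0.0431 0.0439]
0.028 965 [-0.0096  0.0093] [0.0408 0.0429 0.0438]
0.036 628 [-0.0075  0.0072] [0.0331 0.0354 0.0398]
0.044 444 [-0.0051  0.0047] [0.0345 0.0353 0.0361]
0.052 465 [-0.005   0.0046] [0.0344 0.0353 0.0361]
0.06 573 [-0.0087  0.0086] [0.0325 0.0348 0.036 ]
0.068 973 [-0.0097  0.0095] [0.0319 0.0328 0.0336]
0.076 1026 [-0.0097  0.0096] [0.0319 0.0328 0.0336]
0.084 1074 [-0.0097  0.0095] [0.0319 0.0328 0.0337]
0.092 1147 [-0.0097  0.0095] [0.032  0.0327 0.0337]
0.1 1224 [-0.0097  0.0095] [0.0319 0.0328 0.0336]
0.108 1079 [-0.0095  0.0095] [0.032  0.0328 0.0336]
handle front x [0.0251 0.0357 0.0364] wide [0.0668 0.0672 0.0684]
now 11222
0.02 813 [-0.0097  0.0093] [0.0422 0.0431 0.0438]
0.028 982 [-0.0096  0.0093] [0.0404 0.0428 0.0437]
0.036 602 [-0.0073  0.0068] [0.0335 0.0353 0.039 ]
0.044 447 [-0.0051  0.0047] [0.0345 0.0353 0.0361]
0.052 468 [-0.005   0.0046] [0.0344 0.0352 0.036 ]
0.06 599 [-0.0092  0.0088] [0.0323 0.0346 0.0358]
0.068 963 [-0.0097  0.0094] [0.0319 0.0327 0.0335]
0.076 1032 [-0.0097  0.0095] [0.0319 0.0327 0.0336]
0.084 1085 [-0.0097  0.0095] [0.0319 0.0327 0.0336]
0.092 1144 [-0.0097  0.0095] [0.0318 0.0327 0.0336]
0.1 1215 [-0.0098  0.0093] [0.0318 0.0327 0.0336]
0.108 1081 [-0.0096  0.0095] [0.0317 0.0327 0.0336]
handle front x [0.025  0.0355 0.0363] wide [0.0663 0.0667 0.0679]
26.3167 0.017812028177330873
```

View pics/held3.png

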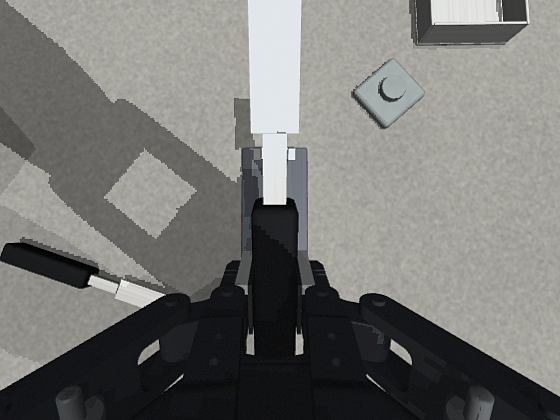

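The grip is unchanged to within 0.5 mm. The shank sits centred between the front fork's prongs (at (260,153) and (291,153)), in line with the rest. I lower it under force guard.

Run:
```python
from h import *
RY=d(92.2); A=rot(RY,d(20)).as_matrix(); seat=np.array([.6015,-.2418,.075])
pos=lambda h: seat+A@np.array([.0083,0,-.0193])+h*A[:,2]
movel(pos(.012),v=.12); dwell(.15); f0=np.array(read_force())
h=movel(pos(-.005),v=.025,stop_force=4); p=np.array(read_eef_pos()); f=np.array(read_force())-f0
print(h,"height over seat",(A.T@(p-pos(0))).round(4),"F",(A.T@f).round(1),read_clock())
```

```text
True height over seat [-0.      0.      0.0006] F [0.6 1.7 6.1] 27.8583
```

Contact came 0.6 mm above the computed seat, as expected. I release and retreat.

```bash
python3 - <<'E'
from h import *
RY=d(92.2); A=rot(RY,d(20)).as_matrix(); seat=np.array([.6015,-.2418,.075])
gripper_open(); dwell(.2); print(read_width(),np.round(read_force(),1))
p=np.array(read_eef_pos()); movel(p+.15*A[:,2],v=.15); dwell(.3)
c,w,T=wristcloud(); save("fin_w.png",c["pixels"])
q=(np.nan_to_num(w,nan=9)-seat)@A; br=c["pixels"].mean(-1)
s=(abs(q[...,1])<.012)&(q[...,0]>-.05)&(q[...,0]<.14)&(abs(q[...,2])<.035)
H=q[s&(br<60)&(q[...,2]>.015)]; B=q[s&(q[...,0]>.08)&(q[...,2]>.005)]
print("handle x",np.percentile(H[:,0],[1,99]).round(4),"y",np.percentile(H[:,1],[1,99]).round(4),"z",np.median(H[:,2]).round(4))
print("blade x max",np.percentile(B[:,0],99.5).round(4),"y",np.percentile(B[:,1],[1,99]).round(4),"z",np.median(B[:,2]).round(4))
c=capture("scene"); print(coverangle(c),coverangle(capture("top")),read_clock())
save("fin.png",np.vstack([cv2.resize(c["pixels"][80:400,160:460],(600,600*320//300))[:600]]))
E
python3 -c "
import cv2,numpy as np
a=cv2.resize(cv2.imread('pics/fin.png'),(400,420));b=cv2.resize(cv2.imread('pics/fin_w.png'),(400,300));b=np.vstack([b,np.zeros((120,400,3),np.uint8)]);cv2.imwrite('pics/fin2.png',np.hstack([a,b]))"
```

```text
0.08533386413949522 [-0.3 -0.1  0.7]
handle x [-0.043   0.0437] y [-0.01    0.0094] z 0.0244
blade x max 0.129 y [-0.0097  0.0095] z 0.014
{'n': 543, 'theta': np.float64(2.006), 'ztop': np.float32(0.10869869), 'xtop': np.float32(-0.018556325)} {'n': 171, 'theta': np.float64(2.044), 'ztop': np.float32(0.11114854), 'xtop': np.float32(-0.014864669)} 30.325
```

View pics/fin2.png

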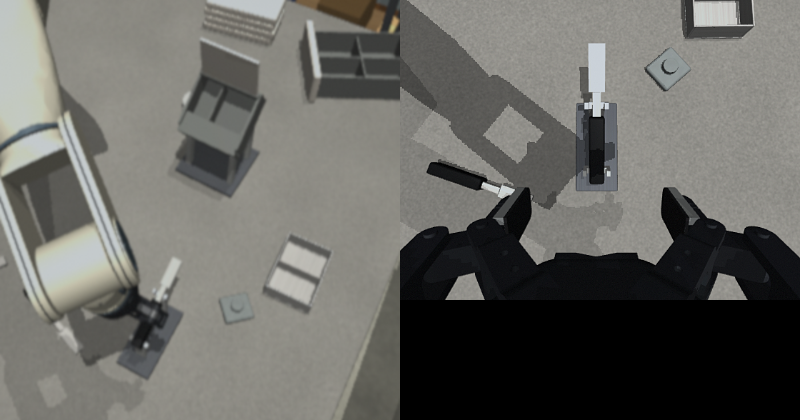

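The wrist panel shows the tool in both forks with the blade at the high end (597,65) and the handle between the rear prongs (597,170). The gripper is clear. The cover stands open at (230,65) in the scene panel, and the tray and flap are undisturbed.

```bash
python3 -c "
from rig import *
print(close_job(), read_clock())"
```

```text
the job is handed in; nothing more can be done
the job is handed in; nothing more can be done
```

The cover is fully open and the pry tool is lying in both forks of its rest. I handed the job in at about 30 s of the 58 s allowed.

**What I did:** I took the leftmost of the three pry look-alikes. The blade touched the ledge under force guard, slid about 30 mm in under the edge, and swung the cover back on an arc to its stop. I then laid the tool in the rest and released it.

**Last checks before handing in:**
- **Cover:** it measured 2.01 rad in the scene camera and 2.04 rad in the top camera. The stop is 2.0 rad.
- **Tool:** it was within about 1 mm of the seat and sloped at about 20°, blade at the high end.
- **Robot and bystanders:** the gripper was open and clear. The tray and flap looked unmoved; I did not re-measure them or check the pulley at the end.

**What failed or disagreed:**
- **First grasp missed:** the fingertips really end about 27 mm short of the reported TCP. I measured this in the wrist image, corrected for it, and the second grasp held.
- **Ledge contact:** it came about 2 mm lower than calculated, within calibration and compliance.
- **Cover at the stop:** the last push reached about 20 N although I had set a 7 N stop, because the force guard did not trip. The tool did not shift in the grip.

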